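# Cycle the push-to-open door catch of a microwave front

### The arm

A 7-joint arm with a two-finger parallel gripper is mounted at the origin on the work surface. World frame = base frame: x ahead of the robot, y to its left, z up, the work surface at z = 0. Lengths are in mm, angles in rad, forces in N, time in s.
With the tool pointing down it reaches from about 425 to 1025 mm from the base axis. Payload 3.6 kg.
Tool frame: the origin (TCP) lies on the mounting face of the last link; the fingertips stand 173 mm ahead of it and the grasp point (between the pads) lies 155 mm ahead of it; z points along the fingers, y is the line along which they close (so a half turn about z gives the same grasp; the last joint's range is limited). The gripper opens to 85 mm and grips with 20 to 120 N. Pads are 22 mm wide; open, the fingers measure 114 mm over their backs; the gripper's body (76 mm by 85 mm) begins 54 mm behind the grasp point. The pads swing forward as they close: fully open they stand 13 mm farther back than shut.
Start: joints at [-1.274, 0.591, 0.048, 1.609, -0.033, 0.943, -0.034], TCP at [276.165, 670.345, 404.702] pointing down, gripper open.
Joint ranges: [-2.69, 2.69], [-0.47, 2.24], [-1.27, 1.36], [0.19, 2.51], [-1.53, 4.68], [0.08, 2.07], [-3.09, 3.09]. Speed limits (rad/s): [2.57, 2.57, 3.14, 3.14, 3.14, 3.14, 3.14].

### API

Orientations are given as a unit quaternion [x, y, z, w].
In Python, from workcell import * gives the robot as it stands. The module is installed in compiled form; this text tells all that it offers.
- The arm moves only by the shell command python3 -m crank 'ROWS' [FORCE]. ROWS is text: rows parted by semicolons, each of 7 numbers parted by spaces: the shift along the tool's x, y, z in units of 6 cm (1.0 is 6 cm), then the turn, a rotation vector about the tool's x, y, z in units of 4 degrees (1.0 is 4 degrees), then the closure, from 0 (fully open) to 1 (shut). A call has 1 to 12 rows; each row shifts and turns the commanded pose from where the row before left it, along the tool's axes as they then stand; what a row does not reach is not made up. A row lasts 1/8 s, in which the tool goes at most 62.5 mm and 10.7 degrees, less where a joint would pass 70% of its speed; a pose out of reach is approached as far as the arm can. A call with a number of a shift or a turn outside -1 to 1 is refused whole. A call with a gripper value outside its range is refused whole. The fingers move at their own pace and stop on an object; FORCE is the grip in N (left out, the last holds). Time passes only in rows, so rows that do not move let the fingers close. It gives the time, the measured TCP pose, the force, the opening and the grip force at its end, in the units of the state.
- observe(): the state, without advancing time (a new reading comes with each control period).
- snapshot(name): name is "scene" or "top" or "wrist"; returns the picture (480x640x3 uint8, red, green, blue); there is no depth.
- camera_model(name): a dict with "fx", "fy", "cx", "cy" (pixels), "dist_coeffs" ([k1, k2, p1, p2, k3] as OpenCV has them; the pictures are not rectified), "T" (4x4, takes a point from camera to world coordinates). Camera axes: x right, y down, z forward; pixel columns grow to the right and rows downward; lengths in mm; the calibration is good to about 2 mm. A picture is of the moment at which its call begins: read the wrist's pose just before it. camera_model takes no time and is no camera call; for the wrist camera it gives the pose at the moment of the call.
- sign_off(): hands the job in; it is judged then, once.
Trained networks look in the newest picture that a camera, given by its name, has taken for a name from the list of things; names that differ only in an ending like _2 or _b are one class to them, and where a whole thing is asked for, a point or a joint stands for the part that bears it (a point fixed in the world has none). Each returns a list of dicts, best first, with "confidence" (0 to 1); they miss things now and then, are a little off and sometimes report something else, mostly with a low value. They report only what shows in the picture. A call takes as long as a camera call. They do not tell look-alikes from the thing itself.
- recognise(camera, label): "xy" ([column, row] in pixels, amid what is visible of it).
The state is a dict: "clock": time; "qpos": joint angles; "joint_velocities": joint speeds; "joint_torque": joint torques, N m; "position": TCP position; "orientation": TCP orientation; "contact_force": force on the tool from outside, world axes, zero at the start; "moment": the same for the moment, N m; "gripper_width": finger opening in mm; "finger_force": force on a finger pad.
Only numpy, scipy, OpenCV 4.12 (cv2) and the standard library are available. Lean on these libraries where they do the work, as an engineer would, in place of code of your own. Each camera call takes 0.05 s, during which the arm holds its last target. There are 200 camera calls.

### The job

Prove the push-to-open door catch on the microwave front lying face up on the bench, using the fingertips only and gripping nothing: press the rectangular release bar on the control panel right in and let it come back out so that the door springs ajar, gently push the door shut until the catch holds it by itself, then press the release bar once more and leave the door standing ajar with the bar out. Do not lift the door wider than its spring sets it, and leave the tools and parts lying about where they are, including the tin of screws on the panel.

Things in the scene. Friction and masses are not known exactly. Their poses are not given: they have to be found in the camera images.
- unit: front section of a microwave, fixed, on its back, face up: 260 (x) x 460 mm (y), face 90 mm high. Origin under its centre on the bench, z up; x runs from its foot edge (near the robot) to its top edge. Dark windowed door at y -108 to +225 mm, hinged at +y; grey control panel at y -230 to -112 mm with the release bar near the foot edge, flat keys and a fixed round dial (48 mm wide, 18 tall, x = 95 mm)
- release_top (a point): centre of the top of the door-release bar: plain metal rectangular push bar, 40 mm (unit x) by 64 mm (unit y), at x = -83, y = -171 mm of the unit; stands 12 mm proud of the panel when out (102 mm above the bench), 2 mm when fully in. Moves with the bar; axes like the unit's
- release (a joint): travel of the release bar in m: 0 = out, 0.010 = fully pressed (straight down). Spring return: 2 N to start, about 5 N fully in. It draws back the door's catch, which lets go at about 7 mm. The bar dips by itself for a moment while the door is pushed past the catch
- door_edge (a point): point on the door's outer face (90 mm above the bench when shut), 30 mm inside its free edge (the one next to the control panel), half-way along that edge; moves with the door, z along its outward normal. Door 30 mm thick, 333 mm from hinge to free edge, 256 mm along x
- door (a joint): opening of the door in rad: about 0.005 = shut, held by the catch. Released, a spring lifts it to 0.12-0.20 (free edge 40-65 mm up) and it stays there. To shut it push the free edge down to 0: about 2 N, rising to about 6 N passing the catch, then a firm rubber stop; the catch snaps in. Below 0.02 when let go = caught
- tin: small open steel tin of screws, 44 mm across, 34 mm tall, standing on the control panel between the release bar and the round dial; origin at its underside
- cleaner: white spray can, 54 mm across, 170 mm tall, standing on the bench beside the control panel; origin at its underside
- driver: screwdriver 200 mm long lying on the bench in front of the section
- tape: roll of clear tape, 90 mm across, 24 mm tall, lying on the bench
- magnetron: finned metal block 85 x 70 mm with a copper stub, 82 mm tall, on the bench
- roller: white plastic turntable ring, 110 mm across, 14 mm tall, lying on the bench
- wrench: wrench 170 mm long lying on the bench
Mind the look-alikes: they are no part of the job. What is meant by the cleaner is not red, and is the smaller of those in its own colour.

How it is judged (in metres and radians):
On the way, in this order (a step that is already met when the one before it is completed fails the run):
1. the release bar has been pressed and let out again and the door stands ajar, untouched (value of joint door between 0.09 and 0.3 rad and value of joint release below 0.003 m and contact force between each of the arm, the fingers and door below 0.3 N), for 0.2 s.
2. the door has been pushed shut and the catch holds it by itself, the bar out (value of joint door below 0.02 rad and value of joint release below 0.003 m and contact force between each of the fingers, the arm and door below 0.3 N), for 0.2 s.
At the end, for the whole second after the job is handed in: After one release and one reclosing, the door stands still and ajar on its spring (0.09 to 0.30 rad) with the release bar out (within 3 mm); every tool and part is within 30 mm of where it started, and the tin and the spray can are upright (value of joint door between 0.09 and 0.3 rad and value of joint release below 0.003 m and velocity of joint door between -0.1 and 0.1 rad/s and distance of each of cleaner, driver, tape, magnetron, roller, wrench, tin from where it was at the start of the episode below 0.03 m and angle between each of tin, cleaner's own z axis and vertical below 0.2 rad); the robot touches nothing.
It fails at once if the door is lifted or thrown wider than its spring sets it (over 0.30 rad) (value of joint door above 0.3 rad).
It fails at once if the door is slammed or pushed hard (over 1.5 rad/s closing or over 80 N) (velocity of joint door below -1.5 rad/s or contact force between any of the fingers, the arm and door above 80 N).
It fails at once if a bystander is knocked away, lifted or carried off (not (distance of each of cleaner, driver, tape, magnetron, roller, wrench, tin from where it was at the start of the episode below 0.03 m)).
It also fails if it takes over 51 s, if anything falls off the work surface, if the arm or the gripper's body presses on something with over 40 N, if the wrist force passes 120 N, or if a joint passes its speed limit or range.

## Working session

There is one attempt and no reset: what is moved stays moved. The work goes in short steps, Python scripts to look and compute and a shell command to move; the robot and the scene stay as the last step left them, time stands still between calls to the robot, and variables do not carry over. Pictures are saved under pics/ and viewed, at most 10 in all, crops included, and the job is handed in when it is done.

```bash
mkdir -p pics; cat > h.py <<'E'
from workcell import *
import numpy as np, cv2
from scipy.spatial.transform import Rotation as R
def ray(cam,px,z,m=None):
    m=m or camera_model(cam); K=np.array([[m['fx'],0,m['cx']],[0,m['fy'],m['cy']],[0,0,1]])
    n=cv2.undistortPoints(np.array([[px]],float),K,np.array(m['dist_coeffs']))[0,0]
    T=np.array(m['T']); d=T[:3,:3]@[n[0],n[1],1]; o=T[:3,3]
    return o+d*(z-o[2])/d[2]
def proj(cam,P,m=None):
    m=m or camera_model(cam); K=np.array([[m['fx'],0,m['cx']],[0,m['fy'],m['cy']],[0,0,1]])
    T=np.linalg.inv(np.array(m['T']))
    return cv2.projectPoints(np.atleast_2d(P).astype(float),cv2.Rodrigues(T[:3,:3])[0],T[:3,3],K,np.array(m['dist_coeffs']))[0][:,0]
E
python3 - <<'E'
from h import *
s=observe();print(s)
for c in('top','scene'):
    cv2.imwrite(f'pics/{c}0.png',snapshot(c)[:,:,::-1])
    for l,z in(('release_top',102),('door_edge',90),('tin',107),('cleaner',85),('unit',90)):
        for r in recognise(c,l)[:4]: print(c,l,np.round(r['xy']),round(r['confidence'],2),np.round(ray(c,r['xy'],z)))
E
```

```text
{'clock': 0.0, 'qpos': array([-1.273472  ,  0.59213781,  0.04827744,  1.60981472, -0.03332429,
        0.94269202, -0.03373006]), 'joint_velocities': array([ 6.54294902e-04, -7.08528078e-05, -3.54798431e-04, -2.48624102e-03,
       -2.40466550e-03,  1.24377381e-03, -3.14815829e-03]), 'joint_torque': array([-8.69638399e-06, -5.48681760e+01,  1.54665794e+00, -1.98117793e+01,
        9.36008088e-03,  9.03343898e-03, -1.00275466e-05]), 'position': array([275.98422427, 669.9498586 , 403.52928452]), 'orientation': array([ 1.94143773e-01,  9.80972442e-01, -1.11058071e-03, -1.71045253e-04]), 'contact_force': array([0.00568202, 0.20891946, 0.76550056]), 'moment': array([0.03581422, 0.03259335, 0.01033597]), 'finger_force': 0.0, 'gripper_width': 85.25005348096445}
top release_top [373. 257.] 0.57 [ 519. -137.  102.]
top door_edge [270. 228.] 0.93 [581.  93.  90.]
top tin [365. 200.] 0.77 [ 644. -119.  107.]
top cleaner [477. 189.] 0.91 [ 675. -380.   85.]
top cleaner [487. 239.] 0.85 [ 561. -400.   85.]
top cleaner [437. 210.] 0.78 [ 627. -284.   85.]
top cleaner [285. 313.] 0.69 [392.  58.  85.]
top unit [296. 227.] 0.68 [586.  35.  90.]
scene release_top [252. 239.] 0.68 [ 535. -150.  102.]
scene door_edge [469. 203.] 0.75 [649. 402.  90.]
scene door_edge [353. 232.] 0.65 [612.  79.  90.]
scene tin [288. 257.] 0.79 [ 640. -105.  107.]
scene cleaner [177. 310.] 0.98 [ 661. -372.   85.]
scene cleaner [155. 262.] 0.92 [ 487. -372.   85.]
scene cleaner [213. 284.] 0.87 [ 620. -279.   85.]
scene cleaner [350. 230.] 0.4 [595.  81.  85.]
scene unit [330. 247.] 0.94 [634.   4.  90.]
```

View pics/top0.png

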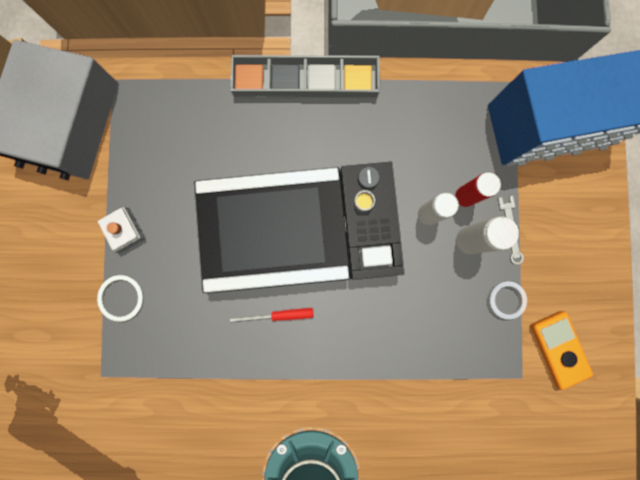

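View pics/scene0.png

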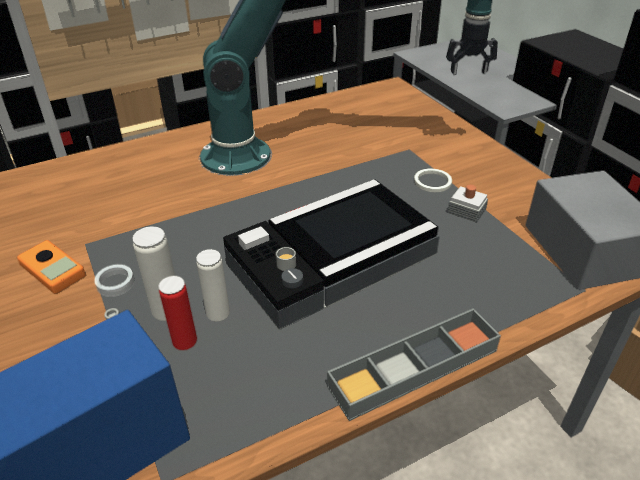

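Top view: the release bar is the white rectangle at (377,257). Things it could be mistaken for are the flat keys at (373,230), the tin at (365,201), the dial at (368,177) and the white door strips. By its size and its place at the foot edge, I choose (377,257). The cleaner candidates are white (443,206), tall white (500,233) and red (487,186); I choose the small white one at (443,206). I'll check the bar in a crop and fit it.

```bash
cat > m.py <<'E'
from h import *
im=snapshot('top'); g=im.min(2)
w=(g>170).astype(np.uint8); n,l,st,ce=cv2.connectedComponentsWithStats(w)
k=l[257,377]; print(st[k],ce[k])
c=np.argwhere(l==k)[:,::-1].astype(np.float32)
box=cv2.boxPoints(cv2.minAreaRect(c)); P=np.array([ray('top',p,102) for p in box]); print(P.round(),np.linalg.norm(P[0]-P[1]),np.linalg.norm(P[1]-P[2]))
b=ray('top',ce[k],102); print('bar',b)
# panel corners (face z=90), from view
for p in((343,166),(392,163),(403,272)): print(p,ray('top',p,90).round())
for p in((195,182),(203,292)): print(p,ray('top',p,90).round())
cv2.imwrite('pics/crop.png',cv2.resize(im[150:305,185:470,::-1],None,fx=2.8,fy=2.8,interpolation=cv2.INTER_CUBIC))
s=observe();print(R.from_quat(s['orientation']).as_matrix().round(3))
E
python3 m.py
```

```text
[362 246  30  20 518] [376.64092664 255.64671815]
[[ 538. -111.  102.]
 [ 544. -174.  102.]
 [ 504. -178.  102.]
 [ 498. -115.  102.]] 63.24123424993055 40.4104935420345
bar [ 521.06091907 -144.59996892  102.        ]
(343, 166) [725. -70.  90.]
(392, 163) [ 733. -182.   90.]
(403, 272) [ 485. -205.   90.]
(195, 182) [686. 266.  90.]
(203, 292) [438. 242.  90.]
[[-0.925  0.381  0.   ]
 [ 0.381  0.925  0.   ]
 [ 0.     0.    -1.   ]]
```

View pics/crop.png

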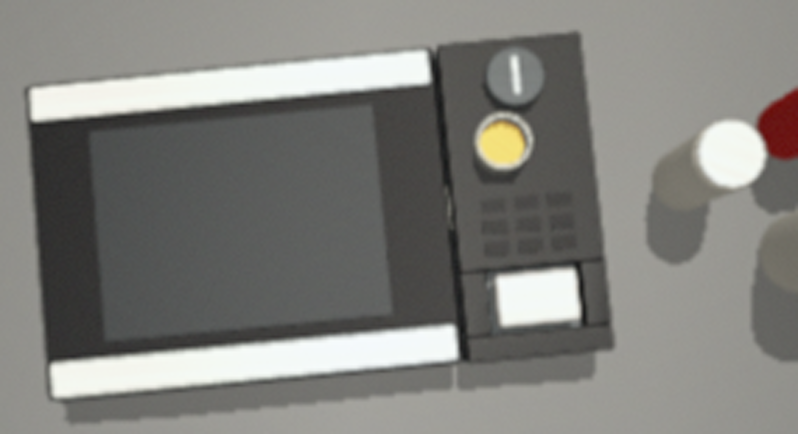

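The crop shows the white bar centred at (538,297), beside the dark panel and below the keys, with the tin at (503,143) well clear. It measures 63 x 40 mm, so it is the bar, at (521,-145) with unit yaw about 0.096. That puts door_edge near (595,-44).

```bash
cat > go.py <<'E'
import sys
from h import *
s=observe(); t=np.array(eval(sys.argv[1]))  # target tip xyz
Rm=R.from_quat(s['orientation']).as_matrix()
print(s['clock'],s['position'].round(1),s['contact_force'].round(1),s['gripper_width'].round(1),'tip',(s['position']+Rm[:,2]*173).round(1),'tilt',Rm[:,2].round(3))
print('units',(Rm.T@(t-s['position']-Rm[:,2]*173)/60).round(2))
E
python3 -m crank '-.6 -.74 0 0 0 0 1;-.6 -.74 0 0 0 0 1;-.6 -.74 0 0 0 0 1;-.6 -.74 0 0 0 0 1;-.6 -.74 0 0 0 0 1;-.6 -.74 0 0 0 0 1;-.6 -.74 0 0 0 0 1;-.6 -.74 0 0 0 0 1;-.6 -.74 0 0 0 0 1;-.6 -.74 0 0 0 0 1;-.6 -.74 0 0 0 0 1;-.6 -.74 0 0 0 0 1' 20
python3 go.py '521,-146,135'
```

```text
clock: 2.15
position: [473.1, 11.4, 405.2]
orientation: [0.194, 0.981, 0.0, 0.001]
contact_force: [0.4, 0.6, 0.9]
gripper_width: 0.1
finger_force: 0.0Traceback (most recent call last):
  File "go.py", line 5, in <module>
    print(s['clock'],s['position'].round(1),s['contact_force'].round(1),s['gripper_width'].round(1),'tip',(s['position']+Rm[:,2]*173).round(1),'tilt',Rm[:,2].round(3))
                                                                        ^^^^^^^^^^^^^^^^^^^^^^^^
AttributeError: 'float' object has no attribute 'round'
```

```bash
sed -i "s/,s\['gripper_width'\].round(1)//" go.py
python3 -m crank '-.58 -.71 0 0 0 0 1;-.58 -.71 0 0 0 0 1;-.58 -.7 0 0 0 0 1;0 0 .8 0 0 0 1;0 0 .6 0 0 0 1;0 0 .2 0 0 0 1;0 0 0 0 0 0 1'
python3 go.py '521,-146,104'
python3 - <<'E'
from h import *
cv2.imwrite('pics/w1.png',snapshot('scene')[150:330,130:400,::-1].repeat(2,0).repeat(2,1))
E
```

```text
clock: 3.02
position: [520.9, -144.1, 308.6]
orientation: [0.194, 0.981, 0.0, -0.0]
contact_force: [0.2, 0.8, 0.1]
gripper_width: 0.0
finger_force: 0.0
3.025 [ 520.9 -144.1  308.6] [0.2 0.8 0.1] tip [ 520.7 -144.1  135.6] tilt [-0.001  0.    -1.   ]
units [-0.02 -0.03  0.53]
```

View pics/w1.png

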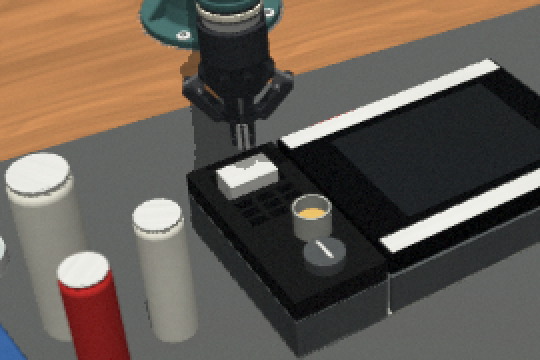

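Scene view: the closed fingertips hang at crop (240,145), just above the bar at (247,175), and the tin at (312,215) is clear. I'll check the projection and descend to near contact.

```bash
python3 -c "
from h import *
print((proj('scene',[[521,-144,135],[521,-144.6,102]])-[130,150])*2)"
python3 -m crank '0 0 .3 0 0 0 1;0 0 .2 0 0 0 1;0 0 .05 0 0 0 1;0 0 .05 0 0 0 1;0 0 .05 0 0 0 1;0 0 0 0 0 0 1'
python3 go.py '521,-146,92'
```

```text
[[242.29006541 147.13824252]
 [244.09092458 169.39932359]]
clock: 3.82
position: [520.9, -144.2, 269.9]
orientation: [0.194, 0.981, 0.0, 0.0]
contact_force: [-0.7, 1.3, 2.4]
gripper_width: 0.1
finger_force: 1.4
3.825 [ 520.9 -144.2  269.9] [-0.7  1.3  2.4] tip [ 521.  -144.2   96.9] tilt [ 0.001  0.    -1.   ]
units [-0.01 -0.03  0.08]
```

```bash
python3 -m crank '0 0 .05 0 0 0 1;0 0 .04 0 0 0 1;0 0 .02 0 0 0 1;0 0 0 0 0 0 1'
python3 -m crank '0 0 -.1 0 0 0 1;0 0 -.2 0 0 0 1;0 0 -.5 0 0 0 1;0 0 -.8 0 0 0 1;0 0 -.5 0 0 0 1;0 0 0 0 0 0 1;0 0 0 0 0 0 1;0 0 0 0 0 0 1'
python3 go.py '593,-36,165'
python3 - <<'E'
from h import *
cv2.imwrite('pics/w2.png',snapshot('scene')[130:330,130:450,::-1].repeat(2,0).repeat(2,1))
E
```

```text
clock: 4.32
position: [521.0, -144.3, 265.3]
orientation: [0.194, 0.981, 0.0, 0.0]
contact_force: [-4.5, 2.1, 21.5]
gripper_width: 0.2
finger_force: 11.1
clock: 5.32
position: [520.2, -144.1, 387.7]
orientation: [0.194, 0.981, -0.0, -0.001]
contact_force: [0.7, 0.5, -0.6]
gripper_width: -0.0
finger_force: 0.0
5.325 [ 520.2 -144.1  387.7] [ 0.7  0.5 -0.6] tip [ 519.7 -144.   214.7] tilt [-0.003  0.    -1.   ]
units [-0.45  2.13  0.83]
```

View pics/w2.png

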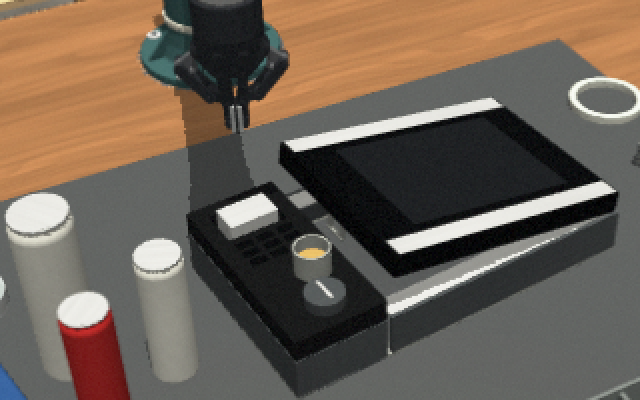

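Scene view: the door stands ajar with its free edge at crop (340,210), the bar is out at (247,213), and the tin at (312,255) hasn't moved. Next I move over the door edge and push down slowly.

```bash
python3 -m crank '-.15 .68 0 0 0 0 1;-.15 .68 0 0 0 0 1;-.15 .68 0 0 0 0 1;0 0 .3 0 0 0 1;0 0 .3 0 0 0 1;0 0 .2 0 0 0 1;0 0 0 0 0 0 1'
python3 go.py '594,-42,90'
```

```text
clock: 6.25
position: [591.3, -42.5, 339.6]
orientation: [0.195, 0.981, -0.001, -0.002]
contact_force: [0.4, -0.7, 1.1]
gripper_width: 0.2
finger_force: 0.0
6.25 [591.3 -42.5 339.6] [ 0.4 -0.7  1.1] tip [590.7 -42.6 166.6] tilt [-0.004 -0.    -1.   ]
units [-0.05  0.03  1.28]
```

```bash
python3 -m crank '0 0 .1 0 0 0 1;0 0 .1 0 0 0 1;0 0 .1 0 0 0 1;0 0 .1 0 0 0 1;0 0 .1 0 0 0 1;0 0 .1 0 0 0 1;0 0 .1 0 0 0 1;0 0 .1 0 0 0 1;0 0 .1 0 0 0 1;0 0 .1 0 0 0 1;0 0 .1 0 0 0 1'
python3 go.py '594,-42,89'
```

```text
clock: 7.62
position: [592.5, -42.3, 275.4]
orientation: [0.194, 0.981, -0.001, 0.0]
contact_force: [-0.9, -2.0, 7.1]
gripper_width: 0.2
finger_force: 3.7
7.625 [592.5 -42.3 275.4] [-0.9 -2.   7.1] tip [592.6 -42.5 102.4] tilt [ 0.001 -0.001 -1.   ]
units [-0.02  0.02  0.22]
```

```bash
python3 -m crank '0 0 .06 0 0 0 1;0 0 .06 0 0 0 1;0 0 .05 0 0 0 1;0 0 .04 0 0 0 1;0 0 .02 0 0 0 1;0 0 0 0 0 0 1'
python3 go.py '594,-42,88'
```

```text
clock: 8.38
position: [592.2, -41.0, 263.3]
orientation: [0.194, 0.981, 0.001, -0.0]
contact_force: [-4.9, -0.2, 18.2]
gripper_width: 0.1
finger_force: 8.7
8.375 [592.2 -41.  263.3] [-4.9 -0.2 18.2] tip [592.1 -40.8  90.3] tilt [-0.001  0.001 -1.   ]
units [-0.04 -0.01  0.04]
```

```bash
python3 -m crank '0 0 .02 0 0 0 1;0 0 .01 0 0 0 1;0 0 0 0 0 0 1'
python3 -m crank '0 0 -.05 0 0 0 1;0 0 -.1 0 0 0 1;0 0 -.3 0 0 0 1;0 0 -.6 0 0 0 1;0 0 -.8 0 0 0 1;0 0 -.4 0 0 0 1;0 0 0 0 0 0 1;0 0 0 0 0 0 1;0 0 0 0 0 0 1'
python3 go.py '520,-146,135'
python3 - <<'E'
from h import *
cv2.imwrite('pics/w3.png',snapshot('scene')[130:330,130:450,::-1].repeat(2,0).repeat(2,1))
E
```

```text
clock: 8.75
position: [592.2, -41.1, 263.2]
orientation: [0.194, 0.981, 0.001, -0.0]
contact_force: [-6.5, 0.2, 28.9]
gripper_width: 0.2
finger_force: 14.6
clock: 9.88
position: [591.8, -41.2, 393.2]
orientation: [0.194, 0.981, -0.0, -0.001]
contact_force: [0.4, -0.8, 0.5]
gripper_width: -0.2
finger_force: 0.0
9.875 [591.8 -41.2 393.2] [ 0.4 -0.8  0.5] tip [591.3 -41.2 220.2] tilt [-0.003 -0.    -1.   ]
units [ 0.43 -2.07  1.42]
```

View pics/w3.png

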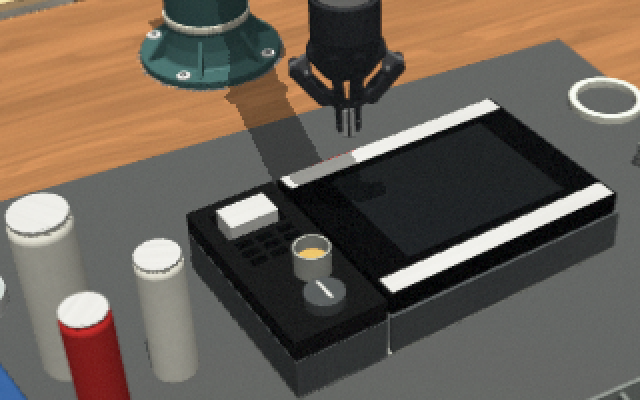

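Scene view: the door is shut, flush with the panel along crop (285,185) to (385,285), with the fingers clear at (348,130) and the bar out at (247,213). Now the second press.

```bash
python3 -m crank '.14 -.69 0 0 0 0 1;.14 -.69 0 0 0 0 1;.14 -.69 0 0 0 0 1;0 0 .8 0 0 0 1;0 0 .5 0 0 0 1;0 0 .12 0 0 0 1;0 0 0 0 0 0 1'
python3 go.py '521,-146,92'
```

```text
clock: 10.8
position: [521.9, -146.6, 309.0]
orientation: [0.194, 0.981, -0.0, -0.0]
contact_force: [-0.5, 0.5, 0.8]
gripper_width: 0.4
finger_force: 0.0
10.8 [ 521.9 -146.6  309. ] [-0.5  0.5  0.8] tip [ 521.7 -146.6  136. ] tilt [-0.001  0.    -1.   ]
units [0.01 0.   0.73]
```

```bash
python3 -m crank '0 0 .3 0 0 0 1;0 0 .2 0 0 0 1;0 0 .05 0 0 0 1;0 0 .05 0 0 0 1;0 0 .05 0 0 0 1;0 0 .05 0 0 0 1;0 0 .04 0 0 0 1;0 0 .02 0 0 0 1;0 0 0 0 0 0 1'
python3 -m crank '0 0 -.1 0 0 0 1;0 0 -.2 0 0 0 1;0 0 -.5 0 0 0 1;0 0 -.8 0 0 0 1;0 0 -.8 0 0 0 1;0 0 -.3 0 0 0 1;0 0 0 0 0 0 1;0 0 0 0 0 0 1;0 0 0 0 0 0 1;0 0 0 0 0 0 1'
python3 - <<'E'
from h import *
cv2.imwrite('pics/w4.png',snapshot('scene')[130:330,130:450,::-1].repeat(2,0).repeat(2,1))
E
```

```text
clock: 11.92
position: [521.9, -146.7, 265.3]
orientation: [0.194, 0.981, 0.0, 0.0]
contact_force: [-3.9, 1.9, 17.5]
gripper_width: 0.0
finger_force: 8.4
clock: 13.18
position: [521.5, -146.5, 424.7]
orientation: [0.194, 0.981, -0.0, -0.001]
contact_force: [-0.3, -0.4, -0.2]
gripper_width: 0.1
finger_force: 0.0
```

View pics/w4.png

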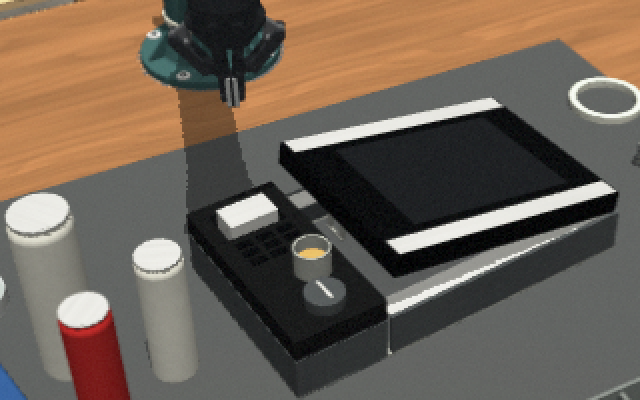

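Scene view: the door is ajar again (edge at crop (340,210)), the bar is out at (247,213), the tin and cans are unmoved, and the fingers are clear at (232,90).

```bash
python3 -c "
from workcell import *
print(sign_off())"
```

```text
the job is handed in; nothing more can be done
None
```

The job is handed in: the first bar press sprang the door ajar, it was pushed shut and the catch held it, and a second press left it ajar with the bar out; in the last picture the tin and cans stood where they started, but sign-off returned no verdict.

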